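# Fish the nail file from behind the nursery organiser

## Task

The nail file has slipped down the narrow gap behind the organiser. Take the hook off the wooden block and use it to push or draw the file along the gap and right out of the end that the clamp's packing piece leaves open; then lay the hook back level on the middle of the block's top, and put the file in whichever organiser bin is empty. Do not reach into the gap with the fingers, and leave everything else where it stands.

Things in the scene. Friction and masses are not known exactly. Their poses are not given: they have to be found in the camera images.
- organiser: Grey upright back panel (8 mm thick, x -24 to -16 mm) and, parallel behind it, the shelf's pine edge board (18 mm, x 16 to 34), both 90 mm high, fixed. Between them the gap: 32 mm wide, 280 mm long (y -140 to +140), open above, its floor the shelf; beyond each end is bare shelf. Origin on the shelf (z = 0) in mid-gap; y along the gap, -x towards bins and robot.
- clamp: Pine packing piece standing in the gap, 26 (x) by 50 (y) by 85 mm high, held by a steel screw clamp; fixed. It shuts one half of the gap; the file lies in the other half, with 30 mm or more free between them. Origin on the shelf under the piece, axes as the organiser's. Clamp bar 16 mm wide, x -37 to 85, top z 112; inner arm down to z 62 at x -37 to -25; screw to x 113 at z 65.
- file_mid (a point): Loose nail file, 84 mm long (its own x), 18 wide, 14 high, 30 g, lying flat along the gap. The point is its middle, 7 mm above its underside. x -42 to 4: black handle, 18 wide, 14 high (centre x -19: grasp here); x 3 to 33: steel blade 10 wide, top at 5; x 32 to 42: black tip guard, 18 wide, 12 high.
- hook_grip (a point): Hook, 90 g. The point is the centre of its wooden handle (grasp across it): 120 mm long (x), 20 wide (y), 30 high. From its +x end a 7 mm rod runs on along x at mid-height to x = 112, bends 126 mm straight down, then to +x as a foot. It starts lying level on the block, handle along the block's x, rod overhanging, the foot some 10 mm above the shelf.
- hook_foot (a point): The middle of the hook's foot, at (120, 0, -126) mm from hook_grip in the same axes (z up in use). The foot is a 7 mm thick bar along x, 16 mm long plus round ends (23 mm in all), its underside 3.5 mm below this point.
- block: Upright wooden block, fixed, 100 mm (x) by 70 mm (y) by 125 mm high. Origin in the middle of its underside. The hook's handle lies on its top along x, nearly centred (balanced when the handle's centre is within about 30 mm of the block's middle).
- bin_a: One of the three alike open grey plastic bins of the organiser, side by side in front of the back panel, fixed, axes as the organiser's. Origin in the middle of its underside, at z = 0. Outside 108 mm (x) by 90 mm (y) by 50 mm high; walls and floor 4 mm, so 100 by 82 mm inside. One of the bins holds the bulb, one the comb, one is empty; which is which varies.
- bin_b: One of the three alike open grey plastic bins of the organiser, side by side in front of the back panel, fixed, axes as the organiser's. Origin in the middle of its underside, at z = 0. Outside 108 mm (x) by 90 mm (y) by 50 mm high; walls and floor 4 mm, so 100 by 82 mm inside. One of the bins holds the bulb, one the comb, one is empty; which is which varies.
- bin_c: One of the three alike open grey plastic bins of the organiser, side by side in front of the back panel, fixed, axes as the organiser's. Origin in the middle of its underside, at z = 0. Outside 108 mm (x) by 90 mm (y) by 50 mm high; walls and floor 4 mm, so 100 by 82 mm inside. One of the bins holds the bulb, one the comb, one is empty; which is which varies.
- bulb_mid (a point): Nasal bulb standing upright in one of the bins, 40 mm across, 55 mm high. The point is on its axis, 25 mm above its underside. Leave alone.
- comb_mid (a point): Green comb lying flat in one of the bins, 80 by 26 by 5 mm. The point is its centre. Leave alone.
- jar_mid (a point): Closed ceramic jar, 88 mm across, 110 mm high with its knob; the point is on its axis 50 mm up. Leave alone.
- lotion_mid (a point): Plain lotion bottle, 52 mm across, 140 mm high; point on its axis 70 mm up. Leave alone.
- tin_mid (a point): Small glass jar with a metal cap, 64 mm across, 70 mm high; point on its axis 35 mm up. Leave alone.
- cup_mid (a point): Ceramic cup, 72 mm across, 75 mm high; point on its axis 35 mm up. Leave alone.
- hairbrush_mid (a point): Hairbrush lying on the shelf beyond the organiser, 160 mm long, under 40 mm high; point about its middle. Leave alone.
Not all that is in view belongs to the job. There is more than one size of the part that bears hook_grip; the job needs the largest.

How it is judged (in metres and radians):
On the way:
1. the file has come along the gap and more than half its length is out at the end ((y of file_mid in the frame of organiser above 0.15 m or y of file_mid in the frame of organiser below -0.15 m)), for 0.1 s.
At the end, for the whole second after the job is handed in: The file rests in the bin without bulb or comb (its middle within the walls, under 30 mm above the bin's underside); the hook rests level on the block, its handle's centre within 35 mm along and 30 mm across of the block's middle; both released ((((x of file_mid in the frame of bin_a between -0.05 and 0.05 m and y of file_mid in the frame of bin_a between -0.041 and 0.041 m) and z of file_mid in the frame of bin_a between 0 and 0.03 m and not (x of bulb_mid in the frame of bin_a between -0.05 and 0.05 m and y of bulb_mid in the frame of bin_a between -0.041 and 0.041 m) and not (x of comb_mid in the frame of bin_a between -0.05 and 0.05 m and y of comb_mid in the frame of bin_a between -0.041 and 0.041 m)) or ((x of file_mid in the frame of bin_b between -0.05 and 0.05 m and y of file_mid in the frame of bin_b between -0.041 and 0.041 m) and z of file_mid in the frame of bin_b between 0 and 0.03 m and not (x of bulb_mid in the frame of bin_b between -0.05 and 0.05 m and y of bulb_mid in the frame of bin_b between -0.041 and 0.041 m) and not (x of comb_mid in the frame of bin_b between -0.05 and 0.05 m and y of comb_mid in the frame of bin_b between -0.041 and 0.041 m)) or ((x of file_mid in the frame of bin_c between -0.05 and 0.05 m and y of file_mid in the frame of bin_c between -0.041 and 0.041 m) and z of file_mid in the frame of bin_c between 0 and 0.03 m and not (x of bulb_mid in the frame of bin_c between -0.05 and 0.05 m and y of bulb_mid in the frame of bin_c between -0.041 and 0.041 m) and not (x of comb_mid in the frame of bin_c between -0.05 and 0.05 m and y of comb_mid in the frame of bin_c between -0.041 and 0.041 m))) and linear speed of each of file, hook below 0.02 m/s and x of hook_grip in the frame of block between -0.035 and 0.035 m and y of hook_grip in the frame of block between -0.03 and 0.03 m and z of hook_grip in the frame of block between 0.131 and 0.149 m and angle between hook_grip's own z axis and vertical below 0.15 rad and contact force between the fingers and hook below 0.05 N and contact force between the fingers and file below 0.05 N); the robot touches nothing.
It fails at once if the bulb or the comb is shifted more than 30 mm (distance of any of bulb_mid, comb_mid from where it was at the start of the episode above 0.03 m).
It fails at once if the jar, bottle, small glass jar, cup or hairbrush is shifted more than 30 mm (distance of any of jar_mid, lotion_mid, tin_mid, cup_mid, hairbrush_mid from where it was at the start of the episode above 0.03 m).
It fails at once if the fingers reach for the file while it is still in the gap (contact force between the fingers and file above 0.3 N and x of file_mid in the frame of organiser between -0.03 and 0.03 m and y of file_mid in the frame of organiser between -0.14 and 0.14 m and z of file_mid in the frame of organiser between -0.05 and 0.09 m).
It also fails if it takes over 72 s, if anything falls off the work surface, if the arm or the gripper's body presses on something with over 40 N, if the wrist force passes 120 N, or if a joint passes its speed limit or range.

## Robot

A 6-joint arm with a two-finger parallel gripper is mounted at the origin on the work surface. World frame = base frame: x ahead of the robot, y to its left, z up, the work surface at z = 0. Lengths are in mm, angles in degrees, forces in N, time in s.
With the tool pointing down it reaches from about 300 to 850 mm from the base axis. Payload 4.2 kg.
Tool frame: the origin (TCP) lies at the very end of the fingers, on their centre line; the grasp point (between the pads) lies 19 mm behind it (env.grip_point_offset is the distance from the TCP to the grasp point, in mm); z points along the fingers, y is the line along which they close (so a half turn about z gives the same grasp; the last joint's range is limited). The gripper opens to 91 mm and grips with 3 to 60 N. Pads are 32 mm wide; open, the fingers measure 118 mm over their backs; the gripper's body (76 mm by 178 mm) begins 60 mm behind the grasp point.
Start: joints at [-78.495, 18.312, 89.639, -0, 72.044, -1.146], TCP at [125.933, -561.056, 213.976] pointing down, gripper open.
Joint ranges: [-177.97, 177.97], [-48.28, 115.42], [12.27, 149.76], [-77.06, 257.06], [2.81, 150.46], [-146.56, 146.56]. Speed limits (degrees/s): [147.25, 147.25, 180, 180, 180, 180].

## Interface

Orientations are given as [roll, pitch, yaw] about the fixed x, y, z axes, in that order (R = Rz(yaw) Ry(pitch) Rx(roll)).
In Python, from workcell import env gives the robot as it stands. The module is installed in compiled form; this text tells all that it offers.
- The arm moves only by the tool arm_command, never from a script. Its argument "rows" is a list of rows, each an object with "delta_pos": the shift along the tool's x, y, z in mm, a list of three; "roll": the turn about the tool's z in units of 5 degrees (1.0 is 5 degrees); "jaw": the opening in per cent of the stroke, from 0 (shut) to 100 (fully open). A call has 1 to 20 rows; each row is the pose to reach, as a shift and turn from the pose commanded when the call began, along the tool's axes at that moment; what a row does not reach only later rows make up. A row lasts 1/12 s, in which the tool goes at most 41.7 mm and 7.16 degrees, less where a joint would pass 70% of its speed; a pose out of reach is approached as far as the arm can. A call with a gripper value outside its range is refused whole. The fingers move at their own pace and stop on an object; "squeeze" is the grip in N (left out, the last holds). Time passes only in rows, so rows that repeat a pose let the fingers close. It gives the time, the measured TCP pose, the force, the opening and the grip force at its end, in the units of the state.
- env.state(): the state, without advancing time (a new reading comes with each control period).
- env.grab_frame(name): name is "scene" or "top" or "wrist"; returns a dict with "img" (384x512x3 uint8, blue, green, red), "z_map" (384x512 float32, mm along the optical axis (not along the pixel's ray), 0 where there is no reading), "fov_y" (degrees; the focal length in pixels is half the picture's height over the tangent of half this angle, whatever the lens; pixels are square), "cx", "cy" (the principal point, pixels), "dist" ([k1, k2, p1, p2, k3] as OpenCV has them; the pictures are not rectified), "R" (3x3) and "t" (3): a world point X has camera coordinates R X + t; the wrist camera has in their place "T_tool_cam" (4x4, takes a point from camera to tool coordinates, whose origin is the TCP and whose axes are the flange's). Camera axes: x right, y down, z forward; pixel columns grow to the right and rows downward; lengths in mm; the calibration is good to about 2 mm. A picture is of the moment at which its call begins: read the wrist's pose just before it.
- env.job_done(): hands the job in; it is judged then, once.
The state is a dict: "time_s": time; "qpos": joint angles; "qvel": joint speeds; "effort": joint torques, N m; "ee_pos": TCP position; "ee_rot": TCP orientation; "force": force on the tool from outside, world axes, zero at the start; "torque": the same for the moment, N m; "gripper_width": finger opening in mm; "gripper_force": force on a finger pad.
Only numpy, scipy, OpenCV 4.12 (cv2) and the standard library are available. Lean on these libraries where they do the work, as an engineer would, in place of code of your own. Each camera call takes 0.05 s, during which the arm holds its last target. There are 200 camera calls.

## Working session

There is one attempt and no reset: what is moved stays moved. The work goes in short steps, Python scripts to look and compute and a tool call to move; the robot and the scene stay as the last step left them, time stands still between calls to the robot, and variables do not carry over. Pictures are saved under pics/ and viewed, at most 10 in all, crops included, and the job is handed in when it is done.

Besides the shell and the picture viewer there is one more tool, called after "Request:" in YAML: its name, and indented under it one key for each argument. arm_command: Moves the arm, as the interface text tells. Its arguments: {"type":"object","properties":{"rows":{"type":"array"},"squeeze":{"type":"number"}},"required":["rows"]}

```bash
mkdir -p pics; cat > h.py <<'E'
import numpy as np, cv2, pickle
from workcell import env
from scipy.spatial.transform import Rotation as Ro
def cam(f, st=None):
    h=f["img"].shape[0]; fl=h/2/np.tan(np.radians(f["fov_y"]/2))
    K=np.array([[fl,0,f["cx"]],[0,fl,f["cy"]],[0,0,1]]); d=np.array(f["dist"],float)
    if "R" in f: R=np.array(f["R"]);t=np.array(f["t"]); return K,d,R.T,-R.T@t
    T=np.array(f["T_tool_cam"]); Rt=Ro.from_euler('xyz',st["ee_rot"],degrees=True).as_matrix()
    return K,d,Rt@T[:3,:3],Rt@T[:3,3]+np.array(st["ee_pos"])
def cloud(f,st=None):
    K,d,R,c=cam(f,st); h,w=f["z_map"].shape
    u,v=np.meshgrid(np.arange(w),np.arange(h))
    p=cv2.undistortPoints(np.stack([u,v],-1).reshape(-1,1,2).astype(np.float32),K,d).reshape(h,w,2)
    z=f["z_map"]; P=np.dstack([p*z[...,None],z])@R.T+c
    P[z==0]=np.nan; return P
def onplane(f,px,z,st=None):
    K,d,R,c=cam(f,st)
    p=cv2.undistortPoints(np.array(px,np.float32).reshape(-1,1,2),K,d).reshape(-1,2)
    r=np.c_[p,np.ones(len(p))]@R.T
    return c+r*((z-c[2])/r[:,2])[:,None]
def grab(n):
    st=env.state(); f=env.grab_frame(n); f=dict(f); pickle.dump((f,st),open(n+".pkl","wb")); return f,st
def load(n): return pickle.load(open(n+".pkl","rb"))
E
python3 - <<'E'
from h import *
for n in("scene","top"):
    f,s=grab(n); cv2.imwrite(f"pics/{n}0.png",cv2.resize(f["img"],(800,600))); print(n,f["fov_y"],cam(f)[3])
E
```

```text
scene 57.36241346918978 [1272.26255106 -119.22746391  960.58124389]
top 43.63686089679391 [ 226.06424975   -7.17856831 1682.1374217 ]
```

View pics/scene0.png

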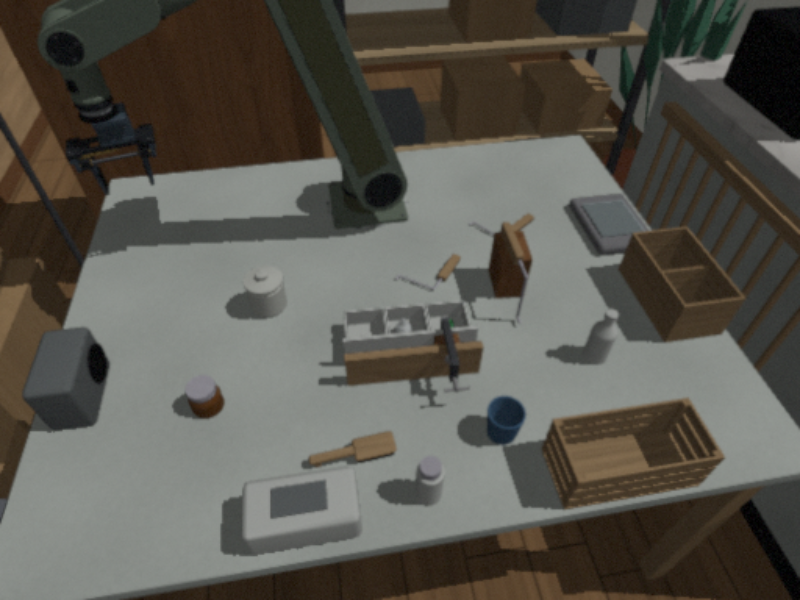

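View pics/top0.png

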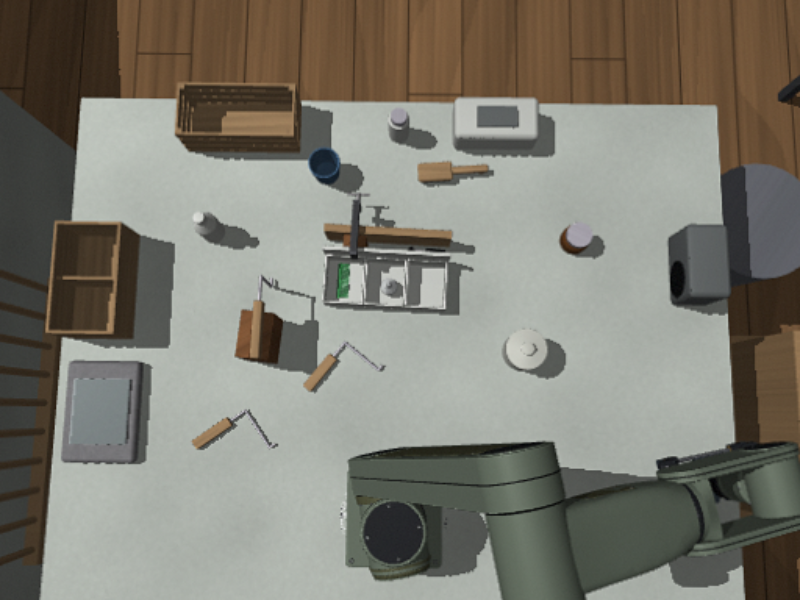

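Scene (800x600 views): candidates for the hook in the top view are the one on the block at (258,325), a loose one at (320,370) and a loose one at (212,433). I choose the one on the block: it is the largest and stands as described. The clamp is at the +y end (355,225), so the file lies to the right and comes out at -y. The right bin (427,283) looks empty, with the comb in the left bin and the bulb in the middle one.

```bash
python3 - <<'E'
from h import *
f,s=load("top"); P=cloud(f)
def q(x,y,r=1):
    x=int(x*.64);y=int(y*.64); return np.round(np.nanmedian(P[y-r:y+r+1,x-r:x+r+1].reshape(-1,3),0))
for n,p in dict(handle=(258,328),hEndNear=(255,355),hEndFar=(261,303),foot=(263,278),boardL=(328,231),boardR=(450,237),panelR=(447,252),bin=(430,283),jar=(526,349),file=(425,249),block=(240,340),block2=(275,325),s1=(320,370),s2=(212,433),table=(480,300)).items(): print(n,q(*p,0))
# heights masks
im=f["img"]; z=P[...,2]
for n,(lo,hi,box) in dict(block=(118,132,(140,190,185,240)),handle=(145,165,(140,180,185,240)),board=(80,98,(200,140,295,170))).items():
    x0,y0,x1,y1=box; m=np.zeros(z.shape,np.uint8); m[y0:y1,x0:x1]=((z>lo)&(z<hi))[y0:y1,x0:x1]
    pts=P[m>0][:,:2].astype(np.float32); print(n,len(pts),cv2.minAreaRect(pts),pts.mean(0))
c=cv2.resize(im[165:300,120:300],None,fx=4,fy=4,interpolation=cv2.INTER_CUBIC); cv2.imwrite("pics/crop1.png",c)
E
```

```text
handle [392. 283. 156.]
hEndNear [335. 288. 152.]
hEndFar [444. 280. 153.]
foot [500. 282. 134.]
boardL [612. 155.  94.]
boardR [ 602. -114.   93.]
panelR [ 588. -113.   -2.]
bin [513. -74.   4.]
jar [ 358. -271.  108.]
file [592. -62.  10.]
block [369. 327. 126.]
block2 [403. 259.  94.]
s1 [315. 172.  13.]
s2 [173. 403.  14.]
table [ 476. -188.   -2.]
block 418 ((379.39239501953125, 296.5268859863281), (71.33221435546875, 100.81842803955078), 83.79840087890625) [378.91904 297.42618]
handle 251 ((402.99212646484375, 288.02716064453125), (21.853700637817383, 149.8165283203125), 88.87802124023438) [389.13232 287.5415 ]
board 720 ((587.0797119140625, 24.841720581054688), (279.5155029296875, 71.67308044433594), 87.7700424194336) [595.5323    26.703194]
```

View pics/crop1.png

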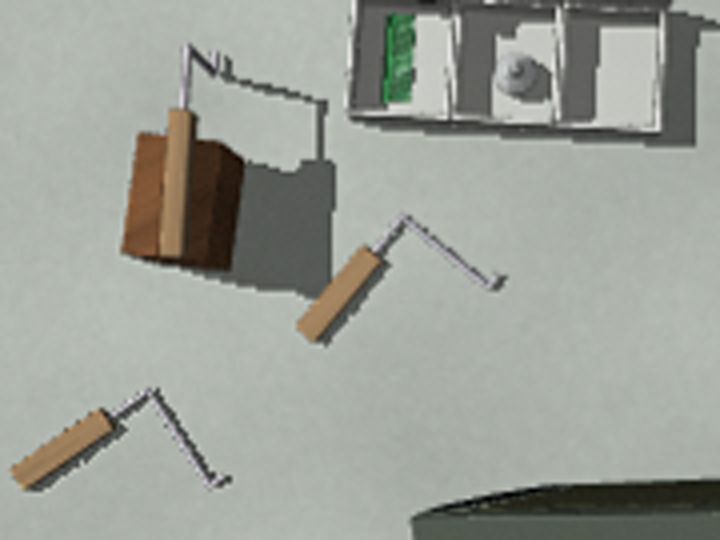

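The crop confirms it: the hook on the block (handle at crop (178,190)) has the longest rod, and the loose ones at (340,295) and (65,450) are shorter. The comb is in the left bin, the bulb in the middle one, and the right bin is empty.

```bash
cat >> h.py <<'E'
def plan(pos,yawy=None):
    """shift in tool axes and roll units for TCP target pos; yawy = wanted world heading (deg) of tool x"""
    s=env.state(); R=Ro.from_euler('xyz',s["ee_rot"],degrees=True).as_matrix()
    d=R.T@(np.array(pos)-s["ee_pos"]); print("pos",np.round(s["ee_pos"],1),"rot",np.round(s["ee_rot"],2),"t",s["time_s"])
    h=np.degrees(np.arctan2(R[1,0],R[0,0])); print("delta",np.round(d,1),"xheading",round(h,2))
    if yawy is not None:
        e=(h-yawy+90)%180-90; print("roll units",round(e/5,3), "(deg about tool z",round(e,2),")")
E
python3 - <<'E'
from h import *
s=env.state(); print(np.round(cam(*[env.grab_frame("wrist"),s])[2],2), cam(env.grab_frame("wrist"),s)[3], env.grab_frame("wrist")["fov_y"], env.grip_point_offset)
plan([400,-100,280]); plan([350,280,330],-4)
E
```

```text
[[ 0.22 -0.95 -0.24]
 [-0.98 -0.21 -0.05]
 [-0.    0.25 -0.97]] [ 192.75339451 -546.63079832  383.73729867] 69.39986871184492 18.8
pos [ 125.9 -560.9  213.6] rot [-179.96    0.     12.65] t 0.25
delta [ 368.4 -389.7  -66.1] xheading 12.65
pos [ 125.9 -560.9  213.6] rot [-179.96    0.     12.65] t 0.25
delta [ 402.8 -771.4 -115.9] xheading 12.65
roll units 3.33 (deg about tool z 16.65 )
```

Request:
arm_command:
  rows:
    - {"delta_pos": [100,-84,-100],"roll": 1,"jaw": 60}
    - {"delta_pos": [522,-437,-116],"roll": 2.95,"jaw": 60}
    - {"delta_pos": [522,-437,-116],"roll": 2.95,"jaw": 60}
    - {"delta_pos": [522,-437,-116],"roll": 2.95,"jaw": 60}
    - {"delta_pos": [522,-437,-116],"roll": 2.95,"jaw": 60}
    - {"delta_pos": [522,-437,-116],"roll": 2.95,"jaw": 60}
    - {"delta_pos": [522,-437,-116],"roll": 2.95,"jaw": 60}
    - {"delta_pos": [522,-437,-116],"roll": 2.95,"jaw": 60}
    - {"delta_pos": [522,-437,-116],"roll": 2.95,"jaw": 60}
    - {"delta_pos": [522,-437,-116],"roll": 2.95,"jaw": 60}
    - {"delta_pos": [522,-437,-116],"roll": 2.95,"jaw": 60}
    - {"delta_pos": [522,-437,-116],"roll": 2.95,"jaw": 60}
    - {"delta_pos": [522,-437,-116],"roll": 2.95,"jaw": 60}
    - {"delta_pos": [522,-437,-116],"roll": 2.95,"jaw": 60}
    - {"delta_pos": [522,-437,-116],"roll": 2.95,"jaw": 60}
    - {"delta_pos": [522,-437,-116],"roll": 2.95,"jaw": 60}
    - {"delta_pos": [522,-437,-116],"roll": 2.95,"jaw": 60}
    - {"delta_pos": [522,-437,-116],"roll": 2.95,"jaw": 60}
    - {"delta_pos": [522,-437,-116],"roll": 2.95,"jaw": 60}
    - {"delta_pos": [522,-437,-116],"roll": 2.95,"jaw": 60}

```text
time_s: 1.92
ee_pos: [539.0, -20.6, 329.5]
ee_rot: [180.0, 0.1, -2.1]
force: [-0.2, -0.3, -0.1]
gripper_width: 54.9
gripper_force: 0.0
```

```bash
python3 - <<'E'
from h import *
f,s=grab("wrist"); cv2.imwrite("pics/w1.png",cv2.resize(f["img"],(800,600))); pickle.dump((f,s),open("w1.pkl","wb"))
plan([390,280,250],-4)
E
```

```text
pos [538.8 -21.1 329.7] rot [ 1.7997e+02  5.0000e-02 -2.1500e+00] t 1.9667
delta [-159.9 -295.4   79.7] xheading -2.15
roll units 0.37 (deg about tool z 1.85 )
```

View pics/w1.png

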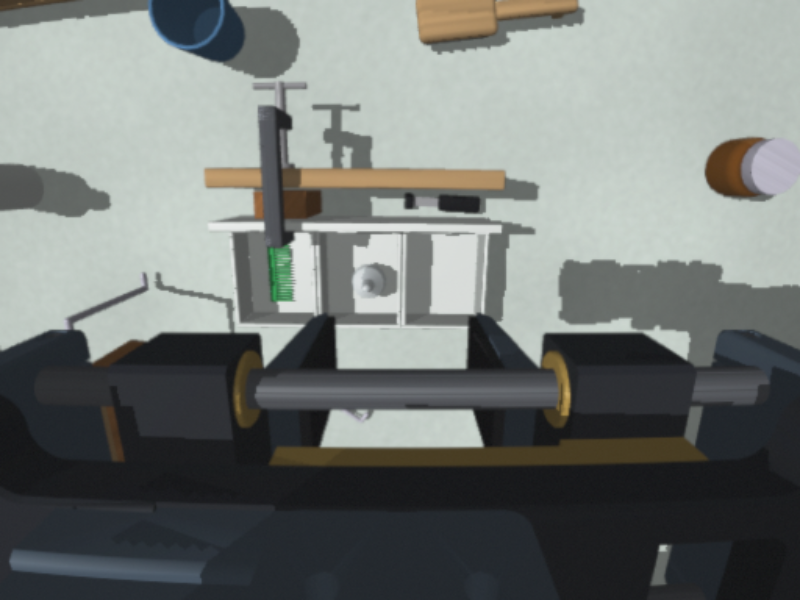

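The wrist view shows the whole gap: file handle at (460,203), tip guard at (409,201), packing piece at (288,204), board ends at (206,178) and (504,180). The empty bin is at (445,280), and the handle end of the file faces the open end.

```bash
python3 - <<'E'
from h import *
f,s=load("w1"); k=.64
P=onplane
q=lambda l,z:np.round(P(f,np.array(l)*k,z,s),1)
print("board top far/near L,R",q([(206,170),(503,171),(206,187),(503,189)],90).tolist())
print("panel top L R (far edge y219, near 229/232)",q([(500,223),(500,232),(210,221),(210,230)],90).tolist())
print("file handle ends/mid",q([(439,203),(480,204)],14).tolist(),"tip",q([(405,201),(413,201)],12).tolist())
print("pack bottom/top right edge",q([(321,200)],85).tolist())
C=cloud(f,s); z=C[...,2]
b=(C[...,0]>560)&(C[...,0]<640)&(C[...,1]>-160)&(C[...,1]<190)&(z>82)&(z<97)
m=b.astype(np.uint8); n,l,st,c=cv2.connectedComponentsWithStats(m)
for i in range(1,n):
    if st[i,4]>100: r=cv2.minAreaRect(C[l==i][:,:2].astype(np.float32)); print(st[i],r,np.median(z[l==i]))
d=(C[...,0]>570)&(C[...,0]<605)&(C[...,1]>-110)&(C[...,1]<20)&(z<30)&(f["img"].max(2)<60)
print("file dark",d.sum(), [np.round(np.nanpercentile(C[d][:,i],[2,50,98]),1).tolist() for i in range(3)])
T=load("top")[0];print(np.round(onplane(T,np.array([(325,231),(452,241),(325,224),(452,233)])*k,90),1).tolist())
E
```

```text
board top far/near L,R [[627.3, 155.8, 90.0], [615.1, -118.1, 90.0], [612.0, 157.8, 90.0], [598.9, -118.3, 90.0]]
panel top L R (far edge y219, near 229/232) [[567.6, -116.0, 90.0], [559.1, -116.1, 90.0], [580.4, 158.3, 90.0], [572.0, 159.5, 90.0]]
file handle ends/mid [[584.5, -65.2, 14.0], [581.9, -110.5, 14.0]] tip [[587.9, -27.8, 12.0], [587.6, -36.7, 12.0]]
pack bottom/top right edge [[595.0, 51.7, 85.0]]
[130 107  38  14 468] ((620.0855102539062, 133.10231018066406), (54.2991943359375, 18.359840393066406), 85.26039123535156) 89.62843960041559
[ 181  107  143   14 1795] ((612.8734130859375, -17.43242645263672), (205.65757751464844, 18.276647567749023), 87.5963134765625) 89.57407030203922
[162 123   7  17 101] ((593.2175903320312, 113.05439758300781), (9.387993812561035, 23.711313247680664), 89.89144897460938) 84.58623429220802
[181 122  16  18 266] ((592.3106079101562, 77.05572509765625), (21.553451538085938, 24.863637924194336), 87.4815902709961) 84.54885167845748
[133 141  36   7 190] ((575.8399658203125, 134.85279846191406), (53.49895477294922, 7.934264183044434), 88.93817901611328) 89.51193834415182
[183 142 139  12 832] ((565.4837036132812, -15.735000610351562), (204.86631774902344, 15.99837589263916), 88.4102783203125) 89.60863592692601
file dark 289 [[574.6, 584.7, 594.0], [-108.5, -82.7, -29.3], [9.9, 13.4, 15.2]]
[[610.3, 158.4, 90.0], [591.5, -118.1, 90.0], [625.9, 158.9, 90.0], [609.3, -118.1, 90.0]]
```

Request:
arm_command:
  rows:
    - {"delta_pos": [-250,-282,30],"roll": 0.4,"jaw": 60}
    - {"delta_pos": [-250,-282,30],"roll": 0.4,"jaw": 60}
    - {"delta_pos": [-250,-282,30],"roll": 0.4,"jaw": 60}
    - {"delta_pos": [-250,-282,30],"roll": 0.4,"jaw": 60}
    - {"delta_pos": [-250,-282,30],"roll": 0.4,"jaw": 60}
    - {"delta_pos": [-250,-282,30],"roll": 0.4,"jaw": 60}
    - {"delta_pos": [-250,-282,30],"roll": 0.4,"jaw": 60}
    - {"delta_pos": [-250,-282,30],"roll": 0.4,"jaw": 60}
    - {"delta_pos": [-250,-282,30],"roll": 0.4,"jaw": 60}
    - {"delta_pos": [-250,-282,30],"roll": 0.4,"jaw": 60}
    - {"delta_pos": [-250,-282,30],"roll": 0.4,"jaw": 60}
    - {"delta_pos": [-250,-282,30],"roll": 0.4,"jaw": 60}
    - {"delta_pos": [-250,-282,30],"roll": 0.4,"jaw": 60}

```text
time_s: 3.05
ee_pos: [301.0, 269.3, 300.1]
ee_rot: [180.0, -0.0, -4.2]
force: [-0.2, -0.2, -0.8]
gripper_width: 54.9
gripper_force: 0.0
```

```bash
python3 - <<'E'
from h import *
f,s=grab("wrist"); pickle.dump((f,s),open("w2.pkl","wb"))
C=cloud(f,s); z=C[...,2]
near=(C[...,0]>300)&(C[...,0]<520)&(C[...,1]>200)&(C[...,1]<370)
m=(near&(z>148)&(z<162)).astype(np.uint8); n,l,st,c=cv2.connectedComponentsWithStats(m)
for i in range(1,n):
    if st[i,4]>60: p=C[l==i]; print("handle",st[i],cv2.minAreaRect(p[:,:2].astype(np.float32)),np.median(p[:,2]))
m=(near&(z>118)&(z<131)).astype(np.uint8); p=C[m>0]; print("block",cv2.minAreaRect(p[:,:2].astype(np.float32)))
cv2.imwrite("pics/w2.png",cv2.resize(f["img"],(800,600)))
plan([390,283,160])
E
```

```text
handle [ 223   43   24  112 1978] ((389.1834716796875, 285.92181396484375), (20.2600154876709, 119.10403442382812), 88.40902709960938) 154.47217905521984
block ((415.6632385253906, 290.3550109863281), (69.79293060302734, 170.84751892089844), 84.44059753417969)
pos [301.1 269.3 300.1] rot [ 1.7999e+02 -4.0000e-02 -4.2800e+00] t 3.1
delta [ 87.5 -20.4 140.1] xheading -4.28
```

View pics/w2.png

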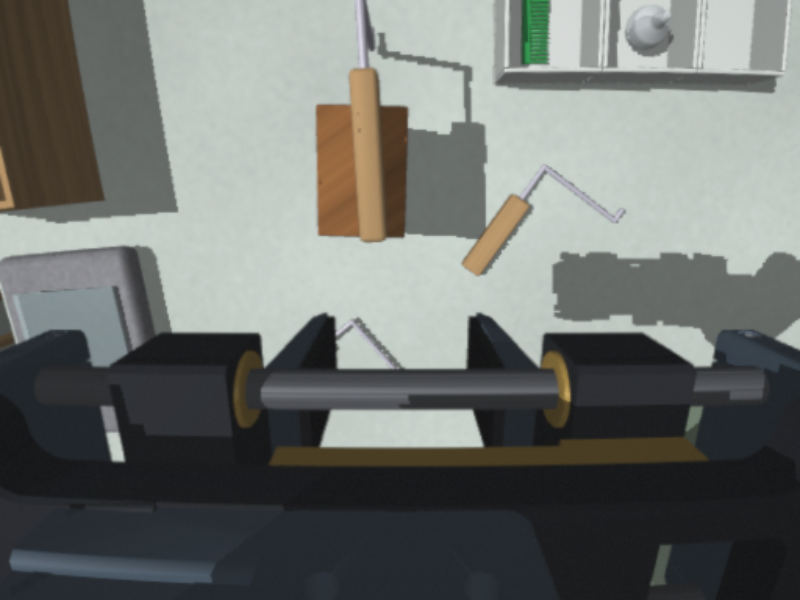

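Handle of the hook at (366,155), lying on the block with corners (317,105), (407,107), (405,237) and (318,235). It is nearly centred, with the handle centre at world (389,286).

```bash
python3 - <<'E'
from h import *
f,s=load("w2")
q=onplane(f,np.array([(317,105),(407,107),(405,237),(318,235)])*.64,125,s); print(q.round(1).tolist(),q.mean(0))
E
```

```text
[[431.9, 321.9, 125.0], [425.1, 254.6, 125.0], [327.6, 263.3, 125.0], [334.6, 332.4, 125.0]] [379.79090457 293.03025243 125.        ]
```

Request:
arm_command:
  rows:
    - {"delta_pos": [87,-23,100],"roll": -0.5,"jaw": 60}
    - {"delta_pos": [87,-23,100],"roll": -0.5,"jaw": 60}
    - {"delta_pos": [87,-23,100],"roll": -0.5,"jaw": 60}
    - {"delta_pos": [87,-23,100],"roll": -0.5,"jaw": 60}
    - {"delta_pos": [87,-23,100],"roll": -0.5,"jaw": 60}
    - {"delta_pos": [87,-23,130],"roll": -0.5,"jaw": 60}
    - {"delta_pos": [87,-23,155],"roll": -0.5,"jaw": 60}
    - {"delta_pos": [87,-23,170],"roll": -0.5,"jaw": 60}
    - {"delta_pos": [87,-23,170],"roll": -0.5,"jaw": 60}
    - {"delta_pos": [87,-23,170],"roll": -0.5,"jaw": 60}

```text
time_s: 3.93
ee_pos: [388.6, 287.1, 131.1]
ee_rot: [-180.0, -0.0, -1.6]
force: [1.4, 0.1, 1.0]
gripper_width: 54.7
gripper_force: 0.0
```

Request:
arm_command:
  rows:
    - {"delta_pos": [0,0,0],"roll": 0,"jaw": 10}
    - {"delta_pos": [0,0,0],"roll": 0,"jaw": 10}
    - {"delta_pos": [0,0,0],"roll": 0,"jaw": 10}
    - {"delta_pos": [0,0,0],"roll": 0,"jaw": 10}
    - {"delta_pos": [0,0,0],"roll": 0,"jaw": 10}
    - {"delta_pos": [0,0,0],"roll": 0,"jaw": 10}
    - {"delta_pos": [0,0,0],"roll": 0,"jaw": 10}
    - {"delta_pos": [0,0,0],"roll": 0,"jaw": 10}
  squeeze: 40

```text
time_s: 4.6
ee_pos: [388.6, 287.4, 130.3]
ee_rot: [-180.0, -0.0, -1.6]
force: [-0.7, 0.0, 4.4]
gripper_width: 19.5
gripper_force: 40.0
```

Request:
arm_command:
  rows:
    - {"delta_pos": [0,0,-15],"roll": 0,"jaw": 10}
    - {"delta_pos": [0,0,-45],"roll": 0,"jaw": 10}
    - {"delta_pos": [0,0,-75],"roll": 0,"jaw": 10}
    - {"delta_pos": [0,0,-105],"roll": 0,"jaw": 10}
    - {"delta_pos": [0,0,-128],"roll": 0,"jaw": 10}
    - {"delta_pos": [5,20,-130],"roll": 0.2,"jaw": 10}
    - {"delta_pos": [14,45,-130],"roll": 0.2,"jaw": 10}
    - {"delta_pos": [24,75,-130],"roll": 0.2,"jaw": 10}
    - {"delta_pos": [33,105,-130],"roll": 0.2,"jaw": 10}
    - {"delta_pos": [42,135,-130],"roll": 0.2,"jaw": 10}
    - {"delta_pos": [51,165,-130],"roll": 0.2,"jaw": 10}
    - {"delta_pos": [60,195,-130],"roll": 0.2,"jaw": 10}
    - {"delta_pos": [70,225,-130],"roll": 0.2,"jaw": 10}
    - {"delta_pos": [79,250,-130],"roll": 0.2,"jaw": 10}
    - {"delta_pos": [84,270,-130],"roll": 0.2,"jaw": 10}
    - {"delta_pos": [88,280,-130],"roll": 0.2,"jaw": 10}
    - {"delta_pos": [88,280,-130],"roll": 0.2,"jaw": 10}
    - {"delta_pos": [88,280,-130],"roll": 0.2,"jaw": 10}

```text
time_s: 6.1
ee_pos: [468.4, 5.4, 259.6]
ee_rot: [-180.0, 0.1, -2.7]
force: [-0.0, 0.3, -0.4]
gripper_width: 19.7
gripper_force: 40.0
```

```bash
python3 - <<'E'
from h import *
f,s=grab("wrist"); pickle.dump((f,s),open("w3.pkl","wb"))
print(s["ee_pos"],s["ee_rot"])
cv2.imwrite("pics/w3.png",cv2.resize(f["img"][60:260,150:420],None,fx=2.9,fy=2.9,interpolation=cv2.INTER_CUBIC))
E
```

```text
[468.42753033   5.36044468 259.55192372] [-1.79955076e+02  6.04981627e-02 -2.65326475e+00]
```

View pics/w3.png

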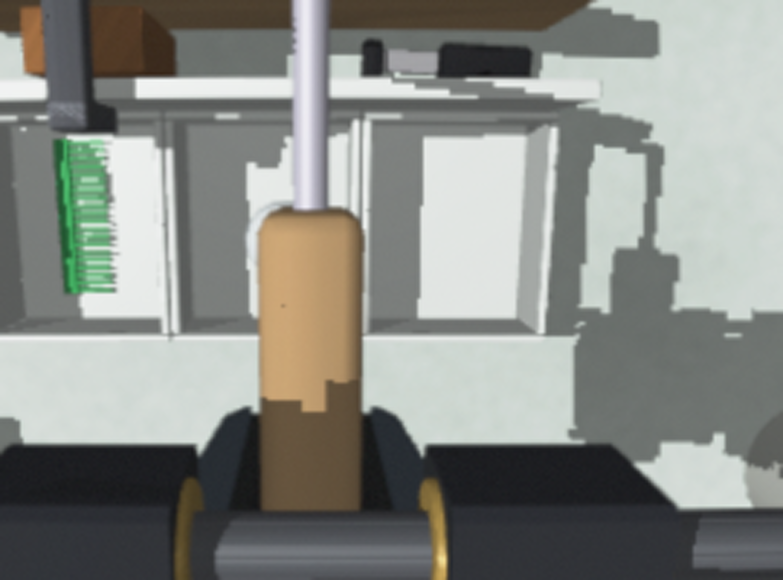

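The rod runs straight ahead along the tool axis (crop column 312), aligned with the handle; the file is at crop (450,58), clear to the right of it.

```bash
python3 - <<'E'
from h import *
for n in ("wrist","scene"):
    f,s=load("w3") if n=="wrist" else grab("scene")
    C=cloud(f,s); z=C[...,2]
    m=(C[...,0]>545)&(C[...,0]<640)&(abs(C[...,1])<30)&(z>122)&(z<300)
    p=C[m]; print(n,len(p))
    for lo,hi in((122,145),(145,165),(165,200),(200,240),(240,260),(260,285)):
        q=p[(p[:,2]>=lo)&(p[:,2]<hi)]
        if len(q): print(lo,len(q),"min",q.min(0).round(1),"med",np.median(q,0).round(1),"max",q.max(0).round(1))
E
```

```text
wrist 966
260 966 min [545.   -4.2 267.7] med [ 5.651e+02 -1.000e-01  2.717e+02] max [584.6   4.  274.1]
scene 123
122 5 min [ 5.831e+02 -5.000e-01  1.407e+02] med [585.8   0.6 143.2] max [597.2   5.7 145. ]
145 19 min [ 5.815e+02 -4.000e-01  1.454e+02] med [585.1   2.6 148.9] max [602.3   6.  163.9]
165 23 min [ 5.813e+02 -4.000e-01  1.670e+02] med [584.4   2.5 181.1] max [586.4   6.3 198.3]
200 28 min [ 5.821e+02 -5.000e-01  2.002e+02] med [584.7   2.3 219.9] max [586.9   5.6 239.4]
240 16 min [581.1  -0.7 241.7] med [585.2   2.1 250.7] max [588.9   5.4 259.6]
260 32 min [545.5  -0.9 260.5] med [571.7   2.8 270.6] max [586.8   7.  274.4]
```

Request:
arm_command:
  rows:
    - {"delta_pos": [0,0,15],"roll": 0,"jaw": 10}
    - {"delta_pos": [0,0,35],"roll": 0,"jaw": 10}
    - {"delta_pos": [0,0,50],"roll": 0,"jaw": 10}
    - {"delta_pos": [0,0,65],"roll": 0,"jaw": 10}
    - {"delta_pos": [0,0,80],"roll": 0,"jaw": 10}
    - {"delta_pos": [0,0,95],"roll": 0,"jaw": 10}
    - {"delta_pos": [0,0,110],"roll": 0,"jaw": 10}
    - {"delta_pos": [0,0,120],"roll": 0,"jaw": 10}
    - {"delta_pos": [0,0,128],"roll": 0,"jaw": 10}
    - {"delta_pos": [0,0,134],"roll": 0,"jaw": 10}
    - {"delta_pos": [0,0,134],"roll": 0,"jaw": 10}

```text
time_s: 7.12
ee_pos: [467.9, 5.7, 125.0]
ee_rot: [-180.0, 0.1, -2.5]
force: [-0.3, -0.1, -2.4]
gripper_width: 20.3
gripper_force: 40.0
```

```bash
python3 - <<'E'
from h import *
f,s=grab("wrist"); print(s["ee_pos"],s["force"])
cv2.imwrite("pics/w4.png",cv2.resize(f["img"][0:200,150:420],None,fx=2.9,fy=2.9,interpolation=cv2.INTER_CUBIC))
E
```

```text
[467.91116761   5.703636   125.04546651] [-0.3438807  -0.07717132 -2.43894742]
```

View pics/w4.png

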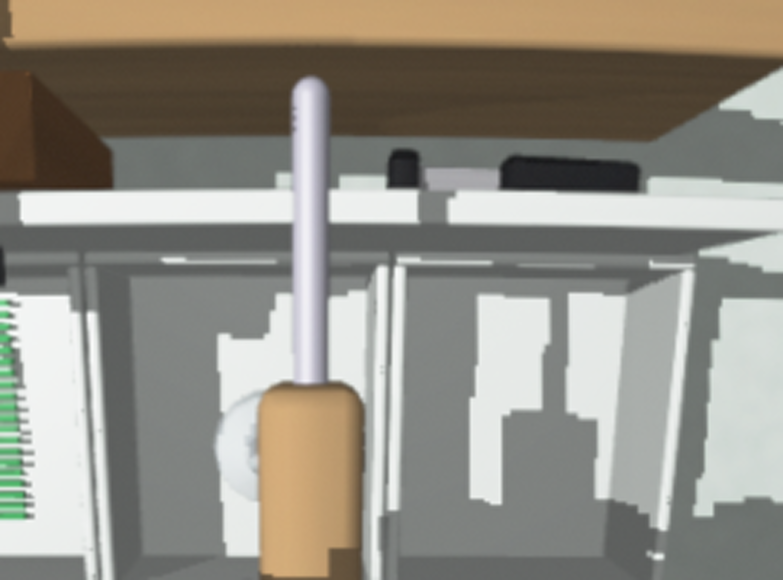

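The foot is down in the gap between packing piece and file: rod bend at crop (311,85), file tip at (405,168). I push along tool +y.

Request:
arm_command:
  rows:
    - {"delta_pos": [0,8,0],"roll": 0,"jaw": 10}
    - {"delta_pos": [0,16,0],"roll": 0,"jaw": 10}
    - {"delta_pos": [0,22,0],"roll": 0,"jaw": 10}
    - {"delta_pos": [0,28,0],"roll": 0,"jaw": 10}
    - {"delta_pos": [0,35,0],"roll": 0,"jaw": 10}
    - {"delta_pos": [0,42,0],"roll": 0,"jaw": 10}
    - {"delta_pos": [0,49,0],"roll": 0,"jaw": 10}
    - {"delta_pos": [0,56,0],"roll": 0,"jaw": 10}
    - {"delta_pos": [0,63,0],"roll": 0,"jaw": 10}
    - {"delta_pos": [0,70,0],"roll": 0,"jaw": 10}
    - {"delta_pos": [0,70,0],"roll": 0,"jaw": 10}

```text
time_s: 8.08
ee_pos: [465.5, -66.2, 125.9]
ee_rot: [180.0, -0.0, -2.7]
force: [0.2, 0.8, -1.3]
gripper_width: 19.7
gripper_force: 40.0
```

```bash
cat > file.py <<'E'
from h import *
f,s=grab("wrist"); C=cloud(f,s); z=C[...,2]
m=(C[...,0]>530)&(C[...,0]<650)&(C[...,1]>-330)&(C[...,1]<20)&(z>2)&(z<25)&(f["img"].max(2)<60)
print(s["ee_pos"],s["force"],m.sum())
n,l,st,c=cv2.connectedComponentsWithStats(m.astype(np.uint8))
for i in range(1,n):
    if st[i,4]>25: p=C[l==i]; print(st[i],cv2.minAreaRect(p[:,:2].astype(np.float32)),np.median(p,0).round(1))
E
python3 file.py
```

```text
[465.4692111  -66.1753017  125.93067571] [ 0.21349063  0.7516121  -1.27685842] 850
[264  53   8  13  96] ((588.3037109375, -83.29704284667969), (6.789763927459717, 11.581299781799316), 87.26412200927734) [588.2 -83.6  11.9]
[301  54  47  20 754] ((582.11376953125, -137.82827758789062), (44.545494079589844, 17.581457138061523), 87.49884033203125) [ 583.4 -141.2   13.6]
```

Request:
arm_command:
  rows:
    - {"delta_pos": [0,7,0],"roll": 0,"jaw": 10}
    - {"delta_pos": [0,14,0],"roll": 0,"jaw": 10}
    - {"delta_pos": [0,21,0],"roll": 0,"jaw": 10}
    - {"delta_pos": [0,28,0],"roll": 0,"jaw": 10}
    - {"delta_pos": [0,35,0],"roll": 0,"jaw": 10}
    - {"delta_pos": [0,42,0],"roll": 0,"jaw": 10}
    - {"delta_pos": [0,49,0],"roll": 0,"jaw": 10}
    - {"delta_pos": [0,56,0],"roll": 0,"jaw": 10}
    - {"delta_pos": [0,63,0],"roll": 0,"jaw": 10}
    - {"delta_pos": [0,70,0],"roll": 0,"jaw": 10}
    - {"delta_pos": [0,70,0],"roll": 0,"jaw": 10}

```text
time_s: 9.05
ee_pos: [462.4, -136.2, 126.0]
ee_rot: [180.0, -0.0, -2.7]
force: [0.1, 0.8, -1.1]
gripper_width: 20.1
gripper_force: 40.0
```

```bash
python3 file.py
```

```text
[ 462.40479845 -136.17041014  125.98400904] [ 0.05191431  0.80678974 -1.05135865] 1052
[264  53   8  21 163] ((582.2623901367188, -153.19984436035156), (6.859307289123535, 17.707664489746094), 87.43560791015625) [ 581.7 -153.    11.5]
[300  54  48  20 889] ((578.488525390625, -208.06692504882812), (45.12109375, 17.35088348388672), 85.97533416748047) [ 578.4 -207.1   13.5]
```

Request:
arm_command:
  rows:
    - {"delta_pos": [0,-8,0],"roll": 0,"jaw": 10}
    - {"delta_pos": [0,-10,-20],"roll": 0,"jaw": 10}
    - {"delta_pos": [0,-10,-50],"roll": 0,"jaw": 10}
    - {"delta_pos": [0,-10,-80],"roll": 0,"jaw": 10}
    - {"delta_pos": [0,-10,-110],"roll": 0,"jaw": 10}
    - {"delta_pos": [-2,-12,-135],"roll": 0,"jaw": 10}
    - {"delta_pos": [-10,-45,-137],"roll": 0.1,"jaw": 10}
    - {"delta_pos": [-18,-78,-137],"roll": 0.1,"jaw": 10}
    - {"delta_pos": [-26,-111,-137],"roll": 0.2,"jaw": 10}
    - {"delta_pos": [-34,-144,-137],"roll": 0.2,"jaw": 10}
    - {"delta_pos": [-42,-177,-137],"roll": 0.3,"jaw": 10}
    - {"delta_pos": [-50,-210,-137],"roll": 0.3,"jaw": 10}
    - {"delta_pos": [-58,-243,-137],"roll": 0.4,"jaw": 10}
    - {"delta_pos": [-66,-276,-137],"roll": 0.4,"jaw": 10}
    - {"delta_pos": [-74,-309,-137],"roll": 0.5,"jaw": 10}
    - {"delta_pos": [-82,-342,-137],"roll": 0.5,"jaw": 10}
    - {"delta_pos": [-90,-375,-137],"roll": 0.5,"jaw": 10}
    - {"delta_pos": [-97,-405,-137],"roll": 0.5,"jaw": 10}
    - {"delta_pos": [-102,-424,-137],"roll": 0.5,"jaw": 10}
    - {"delta_pos": [-102,-424,-137],"roll": 0.5,"jaw": 10}

```text
time_s: 10.77
ee_pos: [378.0, 297.3, 262.6]
ee_rot: [-179.9, 0.1, -4.8]
force: [-0.1, 0.7, -1.3]
gripper_width: 19.9
gripper_force: 40.0
```

```bash
python3 - <<'E'
from h import *
plan([380,292,131],-5)
E
```

```text
pos [378.  297.3 262.6] rot [-1.799e+02  6.000e-02 -4.820e+00] t 10.7667
delta [  2.6   5.3 131.6] xheading -4.82
roll units 0.037 (deg about tool z 0.18 )
```

Request:
arm_command:
  rows:
    - {"delta_pos": [1,1,20],"roll": 0,"jaw": 10}
    - {"delta_pos": [1,1,50],"roll": 0,"jaw": 10}
    - {"delta_pos": [1,1,80],"roll": 0,"jaw": 10}
    - {"delta_pos": [1,1,105],"roll": 0,"jaw": 10}
    - {"delta_pos": [1,1,120],"roll": 0,"jaw": 10}
    - {"delta_pos": [1,1,126],"roll": 0,"jaw": 10}
    - {"delta_pos": [1,1,129],"roll": 0,"jaw": 10}
    - {"delta_pos": [1,1,129],"roll": 0,"jaw": 10}

```text
time_s: 11.43
ee_pos: [380.5, 292.3, 134.1]
ee_rot: [180.0, -0.0, -5.1]
force: [-0.3, -0.2, -0.6]
gripper_width: 19.9
gripper_force: 40.0
```

Request:
arm_command:
  rows:
    - {"delta_pos": [0,0,1.5],"roll": 0,"jaw": 10}
    - {"delta_pos": [0,0,2.5],"roll": 0,"jaw": 10}
    - {"delta_pos": [0,0,3.5],"roll": 0,"jaw": 10}
    - {"delta_pos": [0,0,3.5],"roll": 0,"jaw": 10}
    - {"delta_pos": [0,0,3.5],"roll": 0,"jaw": 10}

```text
time_s: 11.85
ee_pos: [380.7, 292.3, 130.7]
ee_rot: [-180.0, -0.0, -5.1]
force: [0.3, 0.7, -0.2]
gripper_width: 20.1
gripper_force: 40.0
```

Request:
arm_command:
  rows:
    - {"delta_pos": [0,0,0.8],"roll": 0,"jaw": 10}
    - {"delta_pos": [0,0,0.8],"roll": 0,"jaw": 10}
    - {"delta_pos": [0,0,0.8],"roll": 0,"jaw": 25}
    - {"delta_pos": [0,0,0.8],"roll": 0,"jaw": 35}
    - {"delta_pos": [0,0,0.8],"roll": 0,"jaw": 50}
    - {"delta_pos": [0,0,0.8],"roll": 0,"jaw": 60}
    - {"delta_pos": [0,0,0.8],"roll": 0,"jaw": 60}
    - {"delta_pos": [0,0,0.8],"roll": 0,"jaw": 60}
    - {"delta_pos": [0,0,0.8],"roll": 0,"jaw": 60}

```text
time_s: 12.6
ee_pos: [380.5, 292.2, 129.5]
ee_rot: [180.0, 0.0, -5.1]
force: [-0.6, -0.5, -0.7]
gripper_width: 54.7
gripper_force: 0.0
```

Request:
arm_command:
  rows:
    - {"delta_pos": [0,0,-30],"roll": 0,"jaw": 60}
    - {"delta_pos": [0,0,-65],"roll": 0,"jaw": 60}
    - {"delta_pos": [0,0,-100],"roll": 0,"jaw": 60}
    - {"delta_pos": [-40,12,-140],"roll": 0,"jaw": 60}
    - {"delta_pos": [-78,24,-170],"roll": 0,"jaw": 60}
    - {"delta_pos": [-78,24,-170],"roll": 0,"jaw": 60}
    - {"delta_pos": [-78,24,-170],"roll": 0,"jaw": 60}
    - {"delta_pos": [-78,24,-170],"roll": 0,"jaw": 60}

```text
time_s: 13.27
ee_pos: [300.7, 275.5, 300.5]
ee_rot: [-179.9, -0.1, -5.0]
force: [0.9, 0.1, -1.0]
gripper_width: 54.9
gripper_force: 0.0
```

```bash
cat > hook.py <<'E'
from h import *
f,s=grab("wrist"); C=cloud(f,s); z=C[...,2]
near=(C[...,0]>300)&(C[...,0]<480)&(C[...,1]>220)&(C[...,1]<350)
m=(near&(z>148)&(z<162)).astype(np.uint8); n,l,st,c=cv2.connectedComponentsWithStats(m)
for i in range(1,n):
    if st[i,4]>60:
        p=C[l==i]; A=np.c_[p[:,0],p[:,1],np.ones(len(p))]; print("handle",cv2.minAreaRect(p[:,:2].astype(np.float32)),np.median(p[:,2]),"slopes",np.linalg.lstsq(A,p[:,2],rcond=None)[0][:2])
plan([520,-208,250],-3)
T,_=grab("top"); C=cloud(T); z=C[...,2]
m=(C[...,1]<-125)&(C[...,1]>-260)&(C[...,0]>540)&(C[...,0]<630)&(T["img"].max(2)<60)&(z>5); print(m.sum(),np.median(C[m],0))
E
python3 hook.py
```

```text
handle ((381.8266906738281, 291.8735046386719), (20.00774574279785, 119.81161499023438), 84.51409912109375) 154.45115030845318 slopes [0.00122067 0.02612766]
pos [300.9 275.3 299.3] rot [-1.7999e+02 -4.0000e-02 -5.0800e+00] t 13.3167
delta [261.  462.   49.4] xheading -5.08
roll units -0.415 (deg about tool z -2.08 )
73 [ 578.77105813 -201.17852422   12.62212167]
```

Request:
arm_command:
  rows:
    - {"delta_pos": [251,463,20],"roll": -0.4,"jaw": 60}
    - {"delta_pos": [251,463,20],"roll": -0.4,"jaw": 60}
    - {"delta_pos": [251,463,20],"roll": -0.4,"jaw": 60}
    - {"delta_pos": [251,463,20],"roll": -0.4,"jaw": 60}
    - {"delta_pos": [251,463,20],"roll": -0.4,"jaw": 60}
    - {"delta_pos": [251,463,20],"roll": -0.4,"jaw": 60}
    - {"delta_pos": [251,463,20],"roll": -0.4,"jaw": 60}
    - {"delta_pos": [251,463,20],"roll": -0.4,"jaw": 60}
    - {"delta_pos": [251,463,20],"roll": -0.4,"jaw": 60}
    - {"delta_pos": [251,463,20],"roll": -0.4,"jaw": 60}
    - {"delta_pos": [251,463,20],"roll": -0.4,"jaw": 60}
    - {"delta_pos": [251,463,20],"roll": -0.4,"jaw": 60}
    - {"delta_pos": [251,463,20],"roll": -0.4,"jaw": 60}
    - {"delta_pos": [251,463,20],"roll": -0.4,"jaw": 60}
    - {"delta_pos": [251,463,20],"roll": -0.4,"jaw": 60}
    - {"delta_pos": [251,463,20],"roll": -0.4,"jaw": 60}

```text
time_s: 14.7
ee_pos: [509.2, -208.0, 277.9]
ee_rot: [-179.9, 0.2, -3.1]
force: [-0.0, -0.0, -0.4]
gripper_width: 55.1
gripper_force: 0.0
```

```bash
python3 file.py; python3 - <<'E'
from h import *
f,s=load("wrist"); plan([578.5,-208,100],87); plan([578.5,-208,100],-93)
print(env.state()["qpos"])
E
```

```text
[ 509.155019   -208.01481206  277.94092186] [-0.04280556 -0.00192345 -0.41552852] 354
[215 111   7  10  59] ((582.9564819335938, -152.74630737304688), (8.290582656860352, 13.548013687133789), 86.64945983886719) [ 583.5 -153.6   11.1]
[240 111  29  11 295] ((579.0038452148438, -208.18524169921875), (42.89713668823242, 14.943381309509277), 86.74751281738281) [ 579.5 -209.5   13.5]
pos [ 509.1 -207.5  278.6] rot [-1.7994e+02  1.2000e-01 -3.0800e+00] t 14.75
delta [ 69.7  -3.  178.5] xheading -3.08
roll units 17.984 (deg about tool z 89.92 )
pos [ 509.1 -207.5  278.6] rot [-1.7994e+02  1.2000e-01 -3.0800e+00] t 14.75
delta [ 69.7  -3.  178.5] xheading -3.08
roll units 17.984 (deg about tool z 89.92 )
[-2.33824205e+01  1.41620661e+01  8.62039336e+01  1.58035585e-02
  7.97659334e+01  6.96924579e+01]
```

Request:
arm_command:
  rows:
    - {"delta_pos": [70,-3,130],"roll": -17.8,"jaw": 60}
    - {"delta_pos": [70,-3,130],"roll": -17.8,"jaw": 60}
    - {"delta_pos": [70,-3,130],"roll": -17.8,"jaw": 60}
    - {"delta_pos": [70,-3,130],"roll": -17.8,"jaw": 60}
    - {"delta_pos": [70,-3,150],"roll": -17.8,"jaw": 60}
    - {"delta_pos": [70,-3,175],"roll": -17.8,"jaw": 60}
    - {"delta_pos": [70,-3,200],"roll": -17.8,"jaw": 60}
    - {"delta_pos": [70,-3,200],"roll": -17.8,"jaw": 60}
    - {"delta_pos": [70,-3,200],"roll": -17.8,"jaw": 60}
    - {"delta_pos": [70,-3,200],"roll": -17.8,"jaw": 60}
    - {"delta_pos": [70,-3,200],"roll": -17.8,"jaw": 60}
    - {"delta_pos": [70,-3,200],"roll": -17.8,"jaw": 60}
    - {"delta_pos": [70,-3,200],"roll": -17.8,"jaw": 60}
    - {"delta_pos": [70,-3,200],"roll": -17.8,"jaw": 60}
    - {"delta_pos": [70,-3,200],"roll": -17.8,"jaw": 60}

```text
time_s: 16.0
ee_pos: [579.6, -207.9, 80.1]
ee_rot: [180.0, 0.0, 85.9]
force: [0.4, -0.4, 0.5]
gripper_width: 54.7
gripper_force: 0.0
```

```bash
python3 - <<'E'
from h import *
plan([579,-208.5,4],86.3)
E
```

```text
pos [ 579.6 -207.9   80.1] rot [179.98   0.    85.89] t 16.0
delta [-0.7 -0.5 76.1] xheading 85.89
roll units -0.081 (deg about tool z -0.41 )
```

Request:
arm_command:
  rows:
    - {"delta_pos": [0,0,30],"roll": 0,"jaw": 60}
    - {"delta_pos": [0,0,55],"roll": 0,"jaw": 60}
    - {"delta_pos": [0,0,68],"roll": 0,"jaw": 60}
    - {"delta_pos": [0,0,75],"roll": 0,"jaw": 60}
    - {"delta_pos": [0,0,75],"roll": 0,"jaw": 60}
    - {"delta_pos": [0,0,75],"roll": 0,"jaw": 5}
    - {"delta_pos": [0,0,75],"roll": 0,"jaw": 5}
    - {"delta_pos": [0,0,75],"roll": 0,"jaw": 5}
    - {"delta_pos": [0,0,75],"roll": 0,"jaw": 5}
    - {"delta_pos": [0,0,75],"roll": 0,"jaw": 5}
    - {"delta_pos": [0,0,75],"roll": 0,"jaw": 5}
    - {"delta_pos": [0,0,75],"roll": 0,"jaw": 5}
    - {"delta_pos": [0,0,75],"roll": 0,"jaw": 5}
  squeeze: 25

```text
time_s: 17.08
ee_pos: [579.9, -209.1, 5.1]
ee_rot: [180.0, 0.0, 85.9]
force: [0.0, 0.1, 3.7]
gripper_width: 17.8
gripper_force: 25.0
```

Request:
arm_command:
  rows:
    - {"delta_pos": [0,0,-30],"roll": 0,"jaw": 5}
    - {"delta_pos": [0,0,-65],"roll": 0,"jaw": 5}
    - {"delta_pos": [0,0,-100],"roll": 0,"jaw": 5}
    - {"delta_pos": [0,0,-145],"roll": 1,"jaw": 5}
    - {"delta_pos": [25,-19,-145],"roll": 2.4,"jaw": 5}
    - {"delta_pos": [50,-37,-145],"roll": 3.8,"jaw": 5}
    - {"delta_pos": [75,-56,-145],"roll": 5.2,"jaw": 5}
    - {"delta_pos": [100,-74,-145],"roll": 6.6,"jaw": 5}
    - {"delta_pos": [125,-93,-145],"roll": 8,"jaw": 5}
    - {"delta_pos": [136,-101,-145],"roll": 9.4,"jaw": 5}
    - {"delta_pos": [136,-101,-145],"roll": 10.8,"jaw": 5}
    - {"delta_pos": [136,-101,-145],"roll": 12.2,"jaw": 5}
    - {"delta_pos": [136,-101,-145],"roll": 13.6,"jaw": 5}
    - {"delta_pos": [136,-101,-145],"roll": 15,"jaw": 5}
    - {"delta_pos": [136,-101,-145],"roll": 16.4,"jaw": 5}
    - {"delta_pos": [136,-101,-145],"roll": 17.7,"jaw": 5}
    - {"delta_pos": [136,-101,-145],"roll": 17.7,"jaw": 5}
    - {"delta_pos": [136,-101,-145],"roll": 17.7,"jaw": 5}

```text
time_s: 18.58
ee_pos: [488.4, -66.1, 149.5]
ee_rot: [180.0, 0.0, -2.4]
force: [0.1, -0.1, -0.3]
gripper_width: 17.7
gripper_force: 25.0
```

```bash
python3 - <<'E'
from h import *
f,s=grab("wrist"); plan([489,-66,10],-2.5); print(s["gripper_width"])
cv2.imwrite("pics/w5.png",cv2.resize(f["img"][40:260,150:420],None,fx=2.7,fy=2.7,interpolation=cv2.INTER_CUBIC))
C=cloud(f,s); z=C[...,2]
m=(z>42)&(z<56)&(C[...,0]>440)&(C[...,0]<575)&(C[...,1]>-140)&(C[...,1]<0)
p=C[m]
print("rim pct x",np.percentile(p[:,0],[1,99]),"y",np.percentile(p[:,1],[1,99]))
h,e=np.histogram(p[:,1],bins=np.arange(-140,2,4)); print(dict(zip(e.astype(int),h)))
E
```

```text
pos [488.5 -66.1 149.5] rot [ 1.80e+02  1.00e-02 -2.44e+00] t 18.6333
delta [ 6.000e-01 -1.000e-01  1.395e+02] xheading -2.44
roll units 0.012 (deg about tool z 0.06 )
17.69323041490306
rim pct x [463.0615203  561.24417016] y [-111.97511551   -6.2889052 ]
{np.int64(-140): np.int64(0), np.int64(-136): np.int64(0), np.int64(-132): np.int64(0), np.int64(-128): np.int64(0), np.int64(-124): np.int64(0), np.int64(-120): np.int64(0), np.int64(-116): np.int64(17), np.int64(-112): np.int64(290), np.int64(-108): np.int64(193), np.int64(-104): np.int64(15), np.int64(-100): np.int64(16), np.int64(-96): np.int64(22), np.int64(-92): np.int64(21), np.int64(-88): np.int64(20), np.int64(-84): np.int64(20), np.int64(-80): np.int64(21), np.int64(-76): np.int64(24), np.int64(-72): np.int64(20), np.int64(-68): np.int64(20), np.int64(-64): np.int64(20), np.int64(-60): np.int64(22), np.int64(-56): np.int64(23), np.int64(-52): np.int64(20), np.int64(-48): np.int64(19), np.int64(-44): np.int64(21), np.int64(-40): np.int64(23), np.int64(-36): np.int64(21), np.int64(-32): np.int64(20), np.int64(-28): np.int64(203), np.int64(-24): np.int64(386), np.int64(-20): np.int64(343), np.int64(-16): np.int64(56), np.int64(-12): np.int64(16), np.int64(-8): np.int64(12), np.int64(-4): np.int64(13)}
```

View pics/w5.png

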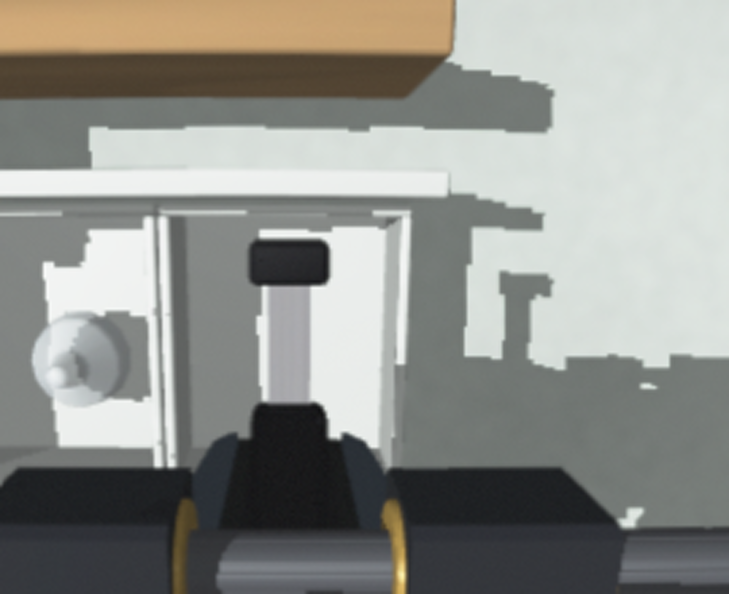

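The file is held straight (tip guard at crop (289,262)), over the empty bin between walls at crop columns 163 and 400. Lowering it.

Request:
arm_command:
  rows:
    - {"delta_pos": [0,0,30],"roll": 0,"jaw": 5}
    - {"delta_pos": [0,0,60],"roll": 0,"jaw": 5}
    - {"delta_pos": [0,0,85],"roll": 0,"jaw": 5}
    - {"delta_pos": [0,0,105],"roll": 0,"jaw": 5}
    - {"delta_pos": [0,0,120],"roll": 0,"jaw": 5}
    - {"delta_pos": [0,0,132],"roll": 0,"jaw": 5}
    - {"delta_pos": [0,0,139],"roll": 0,"jaw": 5}
    - {"delta_pos": [0,0,139],"roll": 0,"jaw": 5}
    - {"delta_pos": [0,0,139],"roll": 0,"jaw": 5}
    - {"delta_pos": [0,0,139],"roll": 0,"jaw": 25}
    - {"delta_pos": [0,0,139],"roll": 0,"jaw": 38}
    - {"delta_pos": [0,0,139],"roll": 0,"jaw": 38}
    - {"delta_pos": [0,0,139],"roll": 0,"jaw": 38}
    - {"delta_pos": [0,0,110],"roll": 0,"jaw": 38}
    - {"delta_pos": [0,0,75],"roll": 0,"jaw": 38}
    - {"delta_pos": [0,0,40],"roll": 0,"jaw": 38}
    - {"delta_pos": [-40,0,-20],"roll": 0,"jaw": 38}
    - {"delta_pos": [-70,0,-80],"roll": 0,"jaw": 38}
    - {"delta_pos": [-70,0,-100],"roll": 0,"jaw": 38}
    - {"delta_pos": [-70,0,-100],"roll": 0,"jaw": 38}

```text
time_s: 20.3
ee_pos: [417.5, -62.9, 252.7]
ee_rot: [180.0, -0.2, -2.6]
force: [0.5, -0.2, 0.9]
gripper_width: 35.0
gripper_force: 0.0
```

```bash
python3 - <<'E'
from h import *
f,s=grab("wrist"); print(s["ee_pos"],s["gripper_width"],s["force"])
cv2.imwrite("pics/w6.png",cv2.resize(f["img"],(800,600)))
C=cloud(f,s); m=(C[...,0]>455)&(C[...,0]<560)&(C[...,1]>-108)&(C[...,1]<-28)&(C[...,2]<35)&(f["img"].max(2)<60)
print(m.sum(),[np.percentile(C[m][:,i],[2,50,98]).round(1).tolist() for i in range(3)])
E
```

```text
[417.51476247 -62.85063285 252.74279503] 34.99043398281792 [ 0.45000182 -0.15907507  0.94026111]
412 [[470.0, 494.8, 549.2], [-75.8, -68.2, -60.1], [14.6, 17.4, 19.3]]
```

View pics/w6.png

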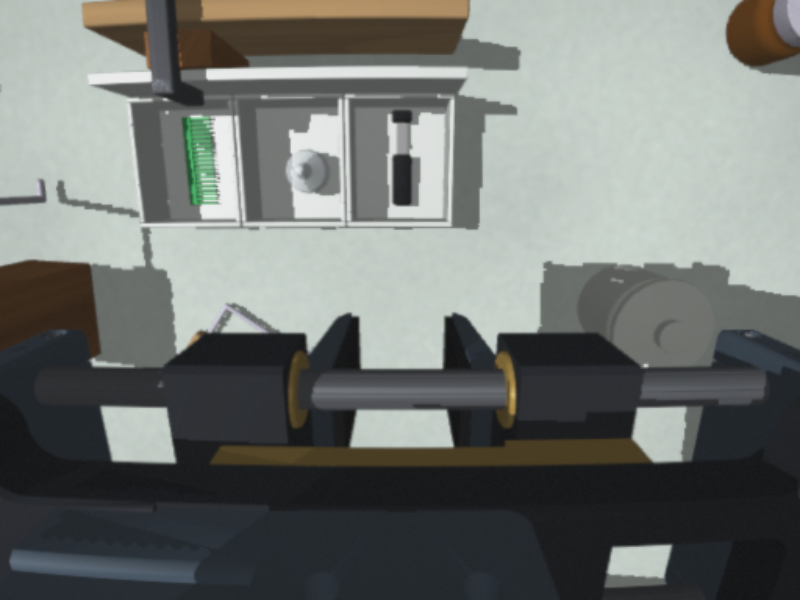

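The file lies flat in the empty bin at (402,155). The bulb, the comb and the jar look undisturbed, and the arm is clear. I hand in.

```bash
python3 -c "
from workcell import env
print(env.job_done())"
```

```text
the job is handed in; nothing more can be done
None
```

The job is handed in (no verdict came back): the hook pushed the file out of the open end, and in the last views the hook lay level on the middle of the block and the file flat in the empty bin.

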